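Gauge the routed groove and record the verdict

ROBOT

A 7-joint arm with a two-finger parallel gripper is mounted at the origin on a cart in front of the work surface, level with it; the furniture and walls round the work are solid. World frame = base frame: x ahead of the robot, y to its left, z up, the work surface at z = 0. Lengths are in mm, angles in rad, forces in N, time in s.
With the tool pointing down it reaches from about 400 to 875 mm from the base axis. Payload 4.4 kg.
Tool frame: the origin (TCP) lies at the very end of the fingers, on their centre line; the grasp point (between the pads) lies 19 mm behind it; y points along the fingers, z is the direction in which the jaws open and shut, and the axes are right-handed (so a half turn about y gives the same grasp; the last joint's range is limited). The gripper opens to 85 mm and grips with 20 to 120 N. Pads are 22 mm wide; open, the fingers measure 114 mm over their backs; the gripper's body (76 mm by 85 mm) begins 54 mm behind the grasp point. The pads swing forward as they close: fully open they stand 13 mm farther back than shut.
Start: joints at [-1.387, 0.628, 0.038, 1.517, -0.027, 0.996, -0.02], TCP at [160.661, 629.846, 231.313] pointing down, gripper open.
Joint ranges: [-3.06, 3.06], [-0.37, 2.12], [-1.25, 1.32], [0.18, 2.47], [-1.1, 4.24], [0.23, 1.98], [-2.94, 2.94]. Speed limits (rad/s): [2.57, 2.57, 3.14, 3.14, 3.14, 3.14, 3.14].

INTERFACE

Orientations are given as [roll, pitch, yaw] about the fixed x, y, z axes, in that order (R = Rz(yaw) Ry(pitch) Rx(roll)).
In Python, from cell import * gives the robot as it stands.
- The arm moves only by the tool apply_moves, never from a script. Its argument "targets" is a list of rows, each a list of 6 numbers: the shift along the tool's x, y, z in units of 40 mm (1.0 is 40 mm), then the turn, a rotation vector about the tool's x, y, z in units of 8 degrees (1.0 is 8 degrees). A call has 1 to 12 rows; each row shifts and turns the commanded pose from where the row before left it, along the tool's axes as they then stand; what a row does not reach is not made up. A row lasts 1/8 s, in which the tool goes at most 62.5 mm and 10.7 degrees, less where a joint would pass 70% of its speed; a pose out of reach is approached as far as the arm can. A call is refused whole if a number of a shift passes 1 or a number of a turn 1, either way. A call with a gripper value outside its range is refused whole. "jaw" is the gripper command: -1 is shut, 1 is fully open, values between are in proportion, set as the call begins (left out, the last holds). The fingers move at their own pace and stop on an object; the grip force is fixed at half the most. Time passes only in rows, so rows that do not move let the fingers close. It gives the time, the measured TCP pose, the force and the opening at its end, in the units of the state.
- read_state(): the state, without advancing time (a new reading comes with each control period).
- get_image(name): name is "scene" or "side" or "wrist"; returns the picture (400x640x3 uint8, red, green, blue); there is no depth.
- calibration(name): a dict with "fx", "fy", "cx", "cy" (pixels), "world_from_camera" (4x4, takes a point from camera to world coordinates). Camera axes: x right, y down, z forward; pixel columns grow to the right and rows downward; lengths in mm; the calibration is good to about 2 mm. A picture is of the moment at which its call begins: read the wrist's pose just before it. calibration takes no time and is no camera call; for the wrist camera it gives the pose at the moment of the call.
- finish_job(): hands the job in, once; it reports no verdict.
The state is a dict: "clock": time; "qpos": joint angles; "qd": joint speeds; "tau": joint torques, N m; "eef_pos": TCP position; "tool_rot": TCP orientation; "force": force on the tool from outside, world axes, zero at the start; "torque": the same for the moment, N m; "width": finger opening in mm.
Only numpy, scipy, OpenCV 4.12 (cv2) and the standard library are available. Lean on these libraries where they do the work, as an engineer would, in place of code of your own. Each camera call takes 0.05 s, during which the arm holds its last target. There are 200 camera calls.

TASK

Take the pin-type depth gauge from its stand, find the groove of the clamped wooden rail with its sprung pin and press the gauge gently down until its foot sits flat across the groove, then let go and leave it standing there. Read the depth from how far the pin was pushed in: if the groove is 11 mm deep or deeper, throw the tally lever fully over to the side away from the robot, and if it is shallower, fully over to the side towards the robot. Do not press the pin in on the wood beside the groove, for it stays pushed in and would read false; do not touch the lever before the groove has been measured.

Things in the scene. Friction and masses are not known exactly. Their poses are not given: they have to be found in the camera images.
- gauge: the depth gauge, 0.31 kg: a flat steel foot bar 70 x 30 x 8 mm (long along its x) under a grey housing 30 mm (x) by 22 mm (y) that reaches from 8 to 52 mm above the foot's underside. Origin: centre of the foot's underside, z up. Its sprung pin sticks out straight below the origin, 22 mm at first
- gauge_grip (a point): point to grip the gauge: centre of its housing, 36 mm above the foot's underside, axes as gauge
- probe (a joint): how far the pin is pushed in, m: 0 = fully out (22 mm below the foot), 0.022 = end level with the foot. With the foot flat on the rail and the pin on the groove's floor, groove depth = 22 mm minus this
- probe_cap (a point): top of the dark cap on the pin's upper end, 60 mm above the foot's underside when the pin is fully out; rises with it as it is pushed in (62 mm would mean pushed in by 2 mm)
- probe_pin: the pin, 5 mm thick with a flat end; origin on its axis, 22 mm above its lower end. Pushing it in takes 6 to 7 N; it stays where it was pushed and carries the gauge's weight. Seat the foot with 10 to 15 N in all: over 40 N would dent the wood, so come down slowly (about 5 mm/s at the end) and do not lean the pin hard on the groove's walls
- stand: fixed aluminium stand of the gauge, 90 (x) x 50 (y) x 45 mm; origin under its centre. The gauge stands on its top with the foot along the stand's x between two 4 mm strips, its pin hanging in a 20 mm hole
- jig: fixed plywood jig, 130 (x) x 210 (y) x 12 mm, with two end battens 36 mm high; origin under its centre. The pale wooden rail, 100 (x) x 170 (y) mm, is clamped on it between the battens. The rail's groove runs along the jig's y, is 7 mm wide and 134 mm long (closed at the ends), and 6 to 15.5 mm deep
- rail_top (a point): point in the plane of the rail's top face (48 mm above the bench) at the jig's centre, axes as the jig. The rail is clamped anywhere up to 10 mm to either side along x, so that the groove's centre line lies up to 10 mm off this point's y axis
- lever_base: the tally box, 70 (x) x 50 (y) x 25 mm, fixed; origin under its centre; its x points away from the robot (within 20 degrees)
- lever (a joint): angle of the tally lever, rad: 0 = fully over towards the robot (-x of the box), 0.5 = upright, as at the start, 1.0 = fully over away from it (+x). It stays where it is left; about 1 N at the knob moves it
- lever_tip (a point): centre of the lever's black ball knob, 26 mm across, 75 mm from the pivot; the pivot is 22 mm above the bench at the box's centre, with its axis along the box's y

How it is judged:
By the outcome, as a careful person would: the job done as asked, in the order asked, and still so for the second after the job is handed in, with the robot touching nothing.
It also fails if it takes over 72 s, if anything falls off the work surface, if the arm or the gripper's body presses on something with over 40 N, if the wrist force passes 120 N, or if a joint passes its speed limit or range.

## Working session

There is one attempt and no reset: what is moved stays moved. The work goes in short steps, Python scripts to look and compute and a tool call to move; the robot and the scene stay as the last step left them, time stands still between calls to the robot, and variables do not carry over. Pictures are saved under pics/ and viewed, about 8 in all and at most 12, crops included, and the job is handed in when it is done.

Besides the shell and the picture viewer there is one more tool, called after "Request:" in YAML: its name, and indented under it one key for each argument. apply_moves: Moves the arm, as the interface text tells. Its arguments: {"type":"object","properties":{"targets":{"type":"array"},"jaw":{"type":"number"}},"required":["targets"]}

```bash
ls; mkdir -p pics; python3 - <<'E'
from cell import *
import cv2,numpy as np
s=read_state();print({k:np.round(v,3) for k,v in s.items()})
a=get_image("scene");b=get_image("side");c=calibration("scene");d=calibration("side")
for n,i in(("scene",a),("side",b)): cv2.imwrite(f"pics/{n}0.png",i[...,::-1])
cv2.imwrite("pics/both0.png",cv2.resize(np.vstack([a,b])[...,::-1],None,fx=.75,fy=.75))
for k in (c,d,calibration("wrist")): print(k['fx'],k['cx'],k['cy'],np.round(k['world_from_camera'],3).tolist())
E
```

```text
pics
{'clock': np.float64(0.0), 'qpos': array([-1.387,  0.629,  0.038,  1.518, -0.027,  0.996, -0.02 ]), 'qd': array([ 0.001, -0.002, -0.001,  0.   , -0.   ,  0.   ,  0.001]), 'tau': array([-0.0000e+00, -5.6341e+01,  1.2270e+00, -1.9343e+01,  1.1000e-02,
        1.1000e-02, -0.0000e+00]), 'eef_pos': array([160.486, 629.242, 230.402]), 'tool_rot': array([-1.573, -0.   , -0.25 ]), 'force': array([-0.431,  0.147, -0.31 ]), 'torque': array([-0.019,  0.024, -0.018]), 'width': np.float64(85.542)}
372.0087971761547 327.7846242491398 192.7840987418673 [[0.734, -0.51, 0.449, 41.059], [-0.679, -0.546, 0.49, -349.237], [-0.004, -0.664, -0.748, 821.885], [0.0, 0.0, 0.0, 1.0]]
488.9599570638089 328.9523586907025 205.82288245909916 [[0.533, -0.475, 0.701, -334.703], [-0.846, -0.278, 0.455, -407.105], [-0.022, -0.835, -0.549, 732.795], [0.0, 0.0, 0.0, 1.0]]
321.66627588975825 324.42255505654106 204.2310834463866 [[0.247, 0.927, 0.282, 89.499], [0.969, -0.236, -0.073, 648.962], [-0.001, 0.291, -0.957, 374.397], [0.0, 0.0, 0.0, 1.0]]
```

View pics/both0.png

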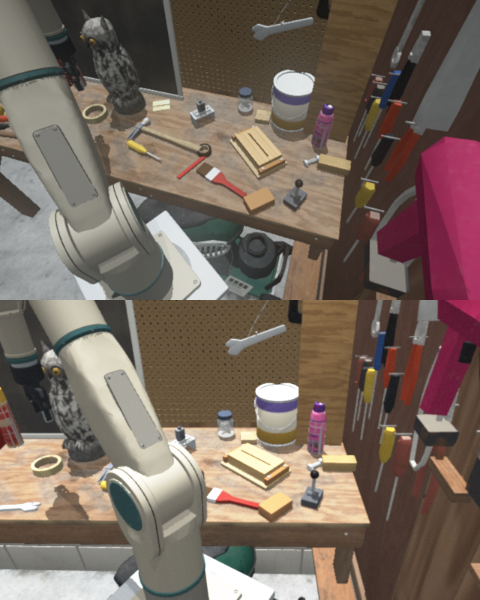

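The top half is the scene view and the bottom half the side view. In scene pixels, the gauge on its stand is near (269,147), the rail near (344,200), and the lever near (393,255) with its knob at (399,244). The side view shows all three as well. Next I'll enlarge these areas.

```bash
cat > h.py <<'E'
import numpy as np,cv2
from cell import *
from scipy.spatial.transform import Rotation as R
def ray(c,u,v):
    T=np.array(c['world_from_camera']);d=T[:3,:3]@np.array([(u-c['cx'])/c['fx'],(v-c['cy'])/c['fy'],1]);return T[:3,3],d/np.linalg.norm(d)
def plane(c,u,v,z):
    o,d=ray(c,u,v);return o+d*(z-o[2])/d[2]
def tri(rays):
    A=sum(np.eye(3)-np.outer(d,d) for o,d in rays);b=sum((np.eye(3)-np.outer(d,d))@o for o,d in rays)
    p=np.linalg.solve(A,b);return p,[np.linalg.norm(np.cross(p-o,d)) for o,d in rays]
def proj(c,p):
    T=np.linalg.inv(c['world_from_camera']);q=T[:3,:3]@p+T[:3,3];return c['fx']*q[0]/q[2]+c['cx'],c['fy']*q[1]/q[2]+c['cy']
E
python3 - <<'E'
import cv2,numpy as np
a=cv2.imread("pics/scene0.png");b=cv2.imread("pics/side0.png")
def crop(i,x,y,w,h,f): return cv2.resize(i[y:y+h,x:x+w],None,fx=f,fy=f,interpolation=cv2.INTER_CUBIC)
t=np.hstack([crop(a,235,120,200,75,4)]) 
t=np.vstack([np.hstack([crop(a,245,120,50,50,5),crop(a,300,160,110,50,5)]),np.hstack([crop(b,215,160,50,50,5),crop(b,290,190,110,50,5)]),])
u=np.hstack([crop(a,370,230,50,50,5),crop(b,385,215,50,65,5)[:250]])
u=cv2.copyMakeBorder(u,0,0,0,t.shape[1]-u.shape[1],cv2.BORDER_CONSTANT)
o=np.vstack([t,u]);o=cv2.resize(o,None,fx=.8,fy=.8);print(o.shape);cv2.imwrite("pics/crop0.png",o)
E
```

```text
(600, 640, 3)
```

View pics/crop0.png

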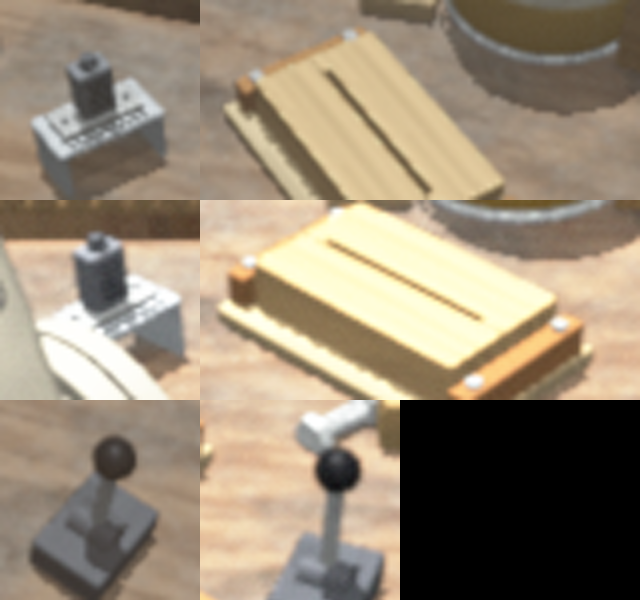

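The crops are at 4x. In the scene view the cap is at (268,135), the knob at (398.8,244.3) and the groove's far end at (331.8,177.5). In the side view the cap is at (239.3,170), the knob at (419.3,232.5), and the groove ends at (322.5,200.5) and (360.5,220).

```bash
python3 - <<'E'
from h import *
c=calibration("scene");d=calibration("side")
for n,p,q in (("cap",(268,135),(239.3,170)),("knob",(398.8,244.3),(419.3,232.5)),("gfar",(331.8,177.5),(322.5,200.5)),("gnear",(358,208),(360.5,220))):
    r,e=tri([ray(c,*p),ray(d,*q)]);print(n,r.round(1),np.round(e,1))
for p in((331.8,177.5),(358,208)):print(plane(c,*p,48).round(1))
for p in((322.5,200.5),(360.5,220)):print(plane(d,*p,48).round(1))
#stand top front edge corners scene (z45)
for u,v in((35,120),(165,112),(130,80)):print("stand",plane(c,u/4+245,v/4+120,45).round(1))
for u,v in((30,555),(100,597),(157,515),(90,475)):print("box",plane(c,u/4+370,(v-400)/4+230,25).round(1))
s=read_state();Rt=R.from_euler('xyz',s['tool_rot']).as_matrix();print(Rt.round(3))
T=np.array(calibration("wrist")['world_from_camera']);print("cam in tool",(Rt.T@(T[:3,3]-s['eef_pos'])).round(1),(Rt.T@T[:3,:3]).round(3).tolist())
E
```

```text
cap [503.4 421.6  96.4] [0.1 0.1]
knob [ 490.1 -103.7   93.9] [0.7 0.7]
gfar [556.5 193.3  44.6] [1.8 1.8]
gnear [531.5  64.8  42.3] [0.4 0.4]
[554.4 193.1  48. ]
[527.9  62.2  48. ]
[551.4 188.1  48. ]
[524.3  60.4  48. ]
stand [460.1 447.9  45. ]
stand [539.9 386.   45. ]
stand [543.4 435.2  45. ]
box [440.3 -90.2  25. ]
box [ 449.7 -137.5   25. ]
box [ 518.6 -124.8   25. ]
box [510.6 -77.5  25. ]
[[ 0.969 -0.     0.247]
 [-0.247 -0.002  0.969]
 [ 0.    -1.    -0.002]]
cam in tool [ -73.7 -143.9    1.3] [[0.0, 0.957, 0.291], [-0.001, -0.291, 0.957], [1.0, -0.0, 0.0]]
```

```bash
python3 - <<'E'
from h import *
c=calibration("scene");d=calibration("side")
for n,u,v in (("owlbase",169,147),("bucketbase",385,170),("bottlebase",425,196)):print(n,plane(c,u,v,0).round(0))
for n,u,v in (("owlbase",115,205),("bucketbase",368,190)):print(n,plane(d,u,v,0).round(0))
print("owltop",tri([ray(c,128,20),ray(d,68,72)]))
print("bucket",tri([ray(c,391,100),ray(d,370,117)]))
E
```

```text
owlbase [287. 699.   0.]
bucketbase [730. 137.   0.]
bottlebase [734. -14.   0.]
owlbase [303. 717.   0.]
bucketbase [726. 147.   0.]
owltop (array([356.84698933, 842.13045295, 345.99493595]), [np.float64(6.292189114737198), np.float64(6.292189114737255)])
bucket (array([792.05861761, 189.59453713, 194.80562069]), [np.float64(8.276358514980835), np.float64(8.276358514980872)])
```

Request:
apply_moves:
  targets:
    - [0.9, 0.02, -0.45, 0, 0.3, 0]
    - [0.85, 0.02, -0.35, 0, 0.3, 0]
    - [0.9, 0.02, -0.2, 0, 0.3, 0]
    - [0.95, 0.02, -0.15, 0, 0.3, 0]
    - [0.95, 0.02, -0.1, 0, 0.3, 0]
    - [0.95, 0.02, -0.1, 0, 0.3, 0]
    - [0.95, 0.02, -0.1, 0, 0.3, 0]
    - [0.95, 0.02, -0.05, 0, 0.3, 0]
    - [0.95, 0.02, 0, 0, 0.3, 0]
    - [0.5, 0, 0, 0, 0.3, 0]

```text
clock: 1.35
eef_pos: [462.1, 424.1, 223.7]
tool_rot: [-1.572, -0.001, -0.673]
force: [-0.1, -0.5, 0.5]
width: 85.7
```

```bash
python3 - <<'E'
from h import *
s=read_state();c=calibration("wrist");i=get_image("wrist")
cv2.imwrite("pics/w1.png",i[...,::-1]);np.save("w1.npy",np.array(c['world_from_camera']));print(s['eef_pos'],s['tool_rot'])
print(proj(c,np.array([503,421,105])),proj(c,np.array([503,421,45])))
E
```

```text
[462.14382121 424.12328222 223.69341519] [-1.57171985e+00 -9.01772137e-04 -6.73300991e-01]
(np.float64(349.0855805602721), np.float64(234.9271181769852)) (np.float64(344.9997028055139), np.float64(213.18386004140305))
```

View pics/w1.png

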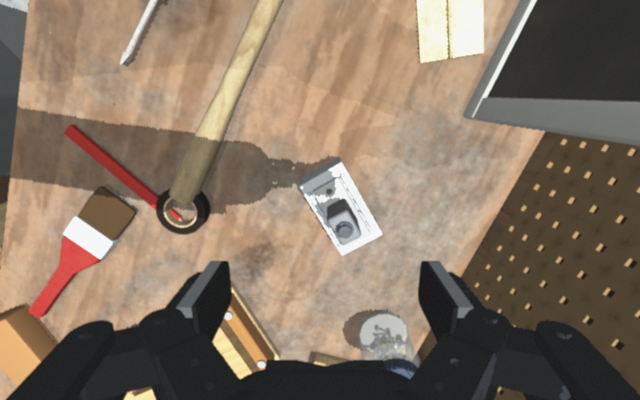

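The wrist view shows the stand top with corners at (300,185), (338,158), (382,233) and (345,254). The gauge cap is near (346,229).

```bash
python3 - <<'E'
from h import *
c=calibration("wrist")
P=[plane(c,u,v,45)[:2] for u,v in((300,185),(338,158),(382,233),(345,254))]
P=np.array(P);print(P.round(1),P.mean(0).round(1),[np.linalg.norm(P[i]-P[i-1]).round(1) for i in range(4)])
for e in (P[2]-P[1],P[3]-P[0]):print(np.degrees(np.arctan2(e[1],e[0])))
print("cap",plane(c,346,229,105),tri([ray(c,346,229),ray(calibration("scene"),268,135),ray(calibration("side"),239.3,170)]))
i=cv2.imread("pics/w1.png");cv2.imwrite("pics/w1c.png",cv2.resize(i[145:265,285:395],None,fx=5,fy=5,interpolation=cv2.INTER_CUBIC))
E
```

```text
[[452.1 401.6]
 [454.7 449.3]
 [548.2 436.4]
 [542.9 390. ]] [499.4 419.3] [np.float64(91.5), np.float64(47.8), np.float64(94.4), np.float64(46.6)]
-7.895321934419914
-7.278656790093302
cap [499.1339574  420.37928028 105.        ] (array([501.5797239 , 419.23986715,  98.31359485]), [np.float64(0.16978659666744683), np.float64(0.5264367661345453), np.float64(0.4877817195098794)])
```

View pics/w1c.png

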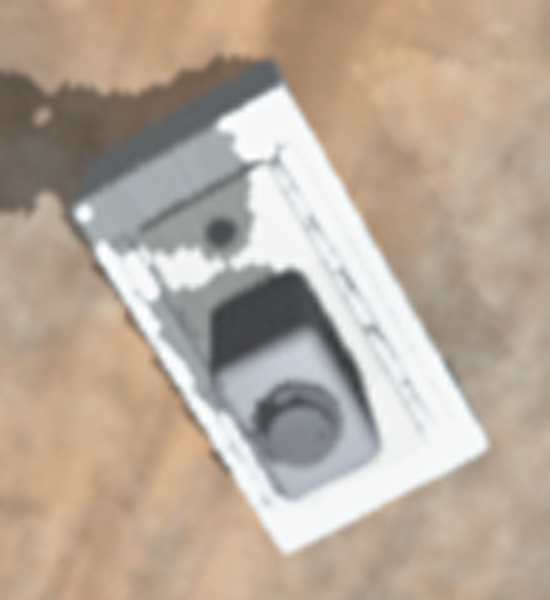

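The nearer stand edge is the top face's own edge, at (342,161.6) and (301.4,187). The cap centre is (345,232). Now I'll turn onto the gauge's axes, come closer and look again from there.

Request:
apply_moves:
  targets:
    - [0.4, 0.4, 0.26, 0, 0, 0]
    - [0.4, 0.4, 0.26, 0, 0, 0]
    - [0, 0.3, 0, 0, -0.97, 0]
    - [0, 0.3, 0, 0, -0.97, 0]
    - [0, 0.3, 0, 0, -0.97, 0]
    - [0, 0, 0, 0, -0.97, 0]
    - [0, 0, 0, 0, 0, 0]

```text
clock: 2.28
eef_pos: [498.1, 422.9, 154.5]
tool_rot: [-1.571, 0.002, -0.128]
force: [0.4, 0.3, 0.6]
width: 85.5
```

```bash
python3 - <<'E'
from h import *
s=read_state();c=calibration("wrist");i=get_image("wrist")
np.save("w2.npy",c['world_from_camera']);print(s['eef_pos'],s['tool_rot'])
cv2.imwrite("pics/w2.png",i[...,::-1])
cv2.imwrite("pics/w2c.png",cv2.resize(i[90:390,170:470,::-1],None,fx=2,fy=2,interpolation=cv2.INTER_CUBIC))
E
```

```text
[498.14084913 422.8718625  154.50901714] [-1.57141935  0.00183872 -0.12761559]
```

View pics/w2c.png

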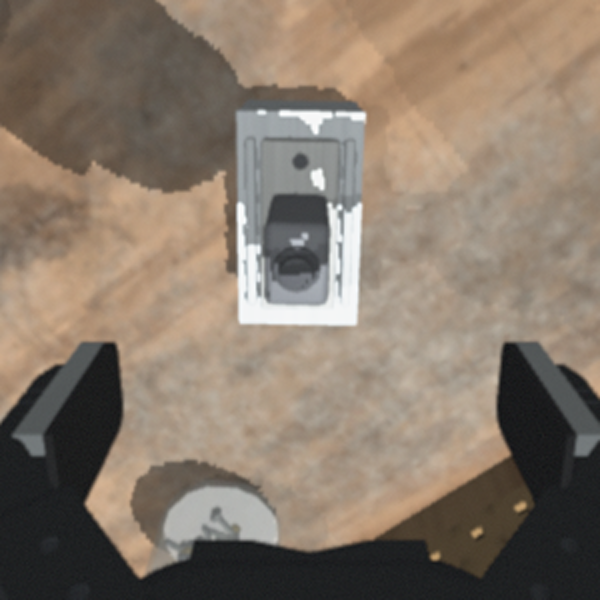

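In this view the stand top has corners at full pixels (288.5,145.5), (353,145.5), (348.5,252.5) and (290,252.5), and the cap centre is near (318.5,225).

```bash
python3 - <<'E'
from h import *
c=calibration("wrist");c1=dict(c,world_from_camera=np.load("w1.npy"));c2=dict(c,world_from_camera=np.load("w2.npy"))
a=[(342,161.6),(301.4,187),(345,254),(382,234)];b=[(353,145.5),(288.5,145.5),(290,252.5),(348.5,252.5)]
P=[]
for p,q in zip(a,b):
    r,e=tri([ray(c1,*p),ray(c2,*q)]);P.append(plane(c2,*q,45));print(r.round(1),np.round(e,1),P[-1].round(1))
P=np.array(P);print(P.mean(0).round(1),[np.linalg.norm(P[i]-P[i-1]).round(1) for i in range(4)])
for e in (P[3]-P[0],P[2]-P[1]):print(np.degrees(np.arctan2(e[1],e[0])).round(1))
print("cap",tri([ray(c1,345,232),ray(c2,318.5,225)]),plane(c2,318.5,225,105),plane(c1,345,232,105))
s=read_state();print(s['eef_pos'],s['tool_rot'])
E
```

```text
[457.3 451.9  45.4] [0.3 0.3] [457.  451.9  45. ]
[451.8 402.2  42.7] [1.1 1.1] [450.6 402.   45. ]
[557.  382.6   7.9] [0.9 0.9] [541.  388.7  45. ]
[543.1 438.6  53.5] [0.2 0.2] [547.4 438.7  45. ]
[499.  420.3  45. ] [np.float64(91.4), np.float64(50.3), np.float64(91.4), np.float64(50.5)]
-8.3
-8.3
cap (array([496.79922363, 420.52890095, 107.69721468]), [np.float64(0.7672603143587077), np.float64(0.7672603143588467)]) [496.97896483 420.43382651 105.        ] [498.57140784 419.87417487 105.        ]
[498.27887852 422.84765644 154.93536274] [-1.57119396e+00  1.22914067e-03 -1.28955851e-01]
```

Request:
apply_moves:
  targets:
    - [0.02, 0.5, -0.06, 0, 0.12, 0]
    - [0, 0.6, 0, 0, 0, 0]
    - [0, 0.6, 0, 0, 0, 0]
    - [0, 0.4, 0, 0, 0, 0]
    - [0, 0.2, 0, 0, 0, 0]
    - [0, 0, 0, 0, 0, 0]
    - [0, 0, 0, 0, 0, 0]

```text
clock: 3.2
eef_pos: [499.4, 420.6, 64.9]
tool_rot: [-1.57, -0.001, -0.144]
force: [0.5, 0.1, -0.4]
width: 85.7
```

Request:
apply_moves:
  jaw: -1
  targets:
    - [0, 0, 0, 0, 0, 0]
    - [0, 0, 0, 0, 0, 0]
    - [0, 0, 0, 0, 0, 0]
    - [0, 0, 0, 0, 0, 0]
    - [0, 0, 0, 0, 0, 0]
    - [0, 0, 0, 0, 0, 0]
    - [0, 0, 0, 0, 0, 0]
    - [0, 0, 0, 0, 0, 0]

```text
clock: 4.2
eef_pos: [499.0, 420.1, 64.4]
tool_rot: [-1.571, -0.0, -0.144]
force: [-1.6, -1.2, 4.6]
width: 21.2
```

Request:
apply_moves:
  targets:
    - [0, -0.3, 0, 0, 0, 0]
    - [0, -0.6, 0, 0, 0, 0]
    - [0, -0.8, 0, 0, 0, 0]
    - [0, -0.8, 0, 0, 0, 0]
    - [0.07, 0, -0.6, 0, 0, 0]
    - [0.07, 0, -0.95, 0, 0, 0]
    - [0.07, 0, -0.95, 0, 0, 0]
    - [0.07, 0, -0.95, 0, 0, 0]
    - [0.07, 0, -0.95, 0, 0, 0]
    - [0.07, 0, -0.95, 0, 0, 0]
    - [0.07, 0, -0.95, 0, 0, 0]
    - [0.07, 0, -0.9, 0, 0.42, 0]

```text
clock: 5.7
eef_pos: [479.3, 130.7, 164.2]
tool_rot: [-1.571, 0.0, -0.204]
force: [-0.2, 0.6, -2.4]
width: 21.3
```

Request:
apply_moves:
  targets:
    - [0, 0, -0.1, 0, 0, 0]
    - [0, 0, 0, 0, 0, 0]
    - [0, 0, 0, 0, 0, 0]

```text
clock: 6.08
eef_pos: [479.1, 129.6, 164.1]
tool_rot: [-1.57, -0.0, -0.2]
force: [0.3, 0.0, -3.3]
width: 21.1
```

```bash
python3 - <<'E'
from h import *
s=read_state();c=calibration("wrist");i=get_image("wrist")
np.save("w3.npy",c['world_from_camera']);print(s['eef_pos'],s['tool_rot'],s['force'],s['width'])
cv2.imwrite("pics/w3.png",i[...,::-1])
for p in((554,193,48),(528,62,48)):print(proj(c,np.array(p)))
E
```

```text
[479.0729213  129.55136358 164.14767458] [-1.56973383e+00 -6.11195647e-05 -2.00075074e-01] [ 0.3460908   0.03184771 -3.32122626] 21.14741962564996
(np.float64(408.84881889769696), np.float64(263.2796916462562))
(np.float64(259.6971361283332), np.float64(263.9575169749587))
```

View pics/w3.png

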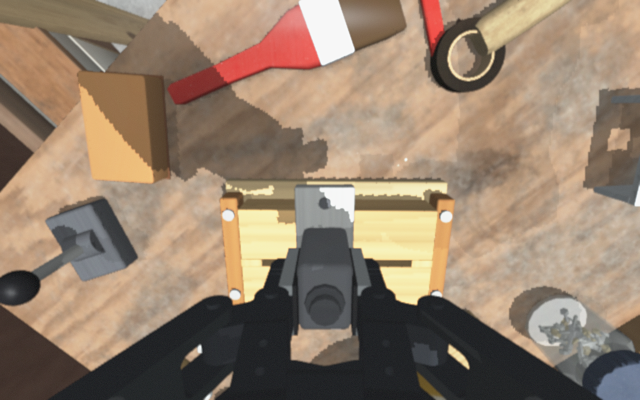

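The wrist view shows the groove at row 263, columns 262 to 411, as predicted. The gauge is held squarely, with its cap near (325,302). I'll measure both at subpixel level.

```bash
python3 - <<'E'
from h import *
i=cv2.imread("pics/w3.png");g=cv2.cvtColor(i,cv2.COLOR_BGR2GRAY).astype(float)
for u in list(range(256,278,2))+list(range(388,420,3)):
    col=g[250:276,u];w=np.clip(np.median(col)-15-col,0,None);print(u,(w*np.arange(250,276)).sum()/max(w.sum(),1),int(w.sum()),col[8:20].astype(int).tolist())
cv2.imwrite("pics/w3c.png",cv2.resize(i[220:340,250:420],None,fx=4.5,fy=4.5,interpolation=cv2.INTER_CUBIC))
E
```

```text
256 129.5 0 [223, 219, 237, 239, 238, 238, 238, 235, 231, 233, 235, 236]
258 259.0 3 [222, 216, 234, 237, 237, 237, 236, 234, 230, 233, 236, 236]
260 259.0 12 [221, 206, 223, 230, 230, 231, 231, 227, 227, 233, 235, 235]
262 262.171768707483 588 [220, 160, 125, 126, 134, 133, 129, 146, 199, 232, 236, 235]
264 262.2178217821782 808 [220, 147, 97, 93, 94, 94, 96, 122, 193, 232, 236, 235]
266 262.21941992433796 793 [220, 148, 99, 95, 95, 96, 98, 123, 193, 233, 237, 236]
268 266.4859521331946 961 [220, 149, 98, 95, 95, 97, 96, 121, 190, 233, 237, 233]
270 272.50086655112653 288 [221, 151, 99, 93, 93, 89, 84, 83, 100, 119, 107, 79]
272 268.02702702702703 37 [221, 149, 98, 82, 63, 44, 33, 33, 33, 32, 37, 42]
274 0.0 0 [221, 145, 74, 44, 33, 34, 39, 32, 34, 35, 40, 43]
276 0.0 0 [209, 117, 41, 34, 34, 33, 35, 36, 34, 34, 39, 42]
388 263.0957575757576 825 [230, 213, 135, 91, 90, 92, 89, 92, 127, 199, 232, 235]
391 263.00739371534195 811 [230, 213, 134, 91, 90, 90, 88, 94, 140, 206, 232, 235]
394 263.00495662949197 807 [230, 214, 134, 87, 91, 91, 89, 95, 140, 205, 232, 234]
397 263.03243917654396 801 [230, 214, 135, 91, 91, 91, 88, 95, 138, 204, 231, 234]
400 263.0912453760789 811 [230, 215, 135, 90, 91, 91, 89, 92, 131, 199, 231, 234]
403 263.0843520782396 818 [230, 214, 135, 89, 89, 90, 86, 94, 131, 198, 231, 233]
406 263.1019656019656 814 [230, 215, 136, 89, 91, 90, 89, 92, 131, 197, 230, 233]
409 263.10419161676646 835 [230, 215, 134, 85, 87, 87, 87, 91, 129, 194, 228, 233]
412 260.14285714285717 21 [230, 221, 198, 213, 220, 225, 231, 232, 230, 227, 230, 231]
415 0.0 0 [230, 225, 223, 234, 236, 236, 236, 236, 234, 230, 230, 231]
418 0.0 0 [230, 225, 223, 235, 237, 237, 237, 236, 235, 230, 228, 231]
```

View pics/w3c.png

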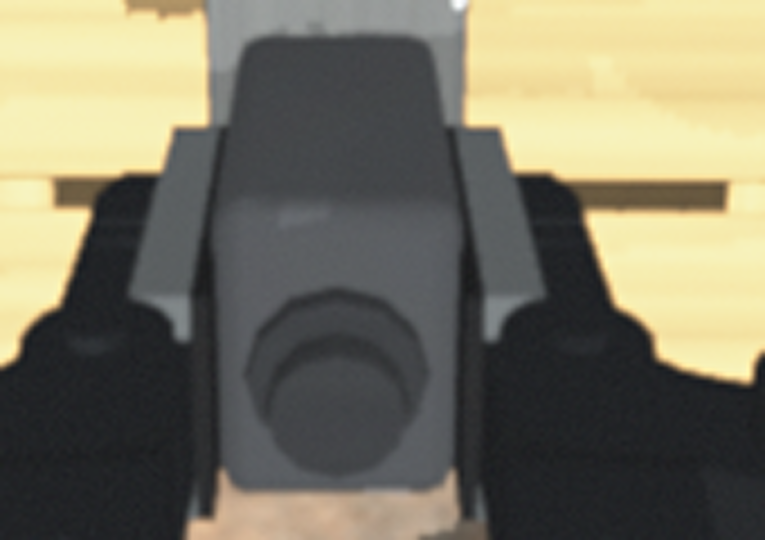

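The cap top's circle is centred at (326.0,310.0). The housing top's edges lie at rows 265.6 and 328.9.

```bash
python3 - <<'E'
from h import *
c=dict(calibration("wrist"),world_from_camera=np.load("w3.npy"));s=read_state()
Rt=R.from_euler('xyz',s['tool_rot']).as_matrix();t=lambda p:(Rt.T@(p-s['eef_pos'])).round(2)
f=s['eef_pos'][2]-19.4
print("cap",t(plane(c,326,310,f+60)))
for v in(265.6,328.9):print("house",t(plane(c,326,v,f+52)))
for p in((261.5,262.2),(266,262.25),(388,263.05),(410.5,263.1)):
    q=plane(c,*p,48);print("groove",q.round(1),t(q))
E
```

```text
cap [ -0.89 -40.6    1.93]
house [-15.07 -32.6    1.96]
house [ 13.74 -32.6    2.  ]
groove [526.6  64.   48. ] [ 59.66 116.05 -54.77]
groove [527.5  68.   48. ] [ 59.71 116.06 -50.75]
groove [550.  174.7  48. ] [ 60.6  116.15  58.38]
groove [554.1 194.5  48. ] [ 60.66 116.17  78.54]
```

Request:
apply_moves:
  targets:
    - [0.5, 0.2, 0.1, 0, 0.054, 0]
    - [0.6, 0.4, 0.15, 0, 0, 0]
    - [0.3, 0.4, 0, 0, 0, 0]
    - [0.1, 0.4, 0, 0, 0, 0]
    - [0.025, 0.2, 0, 0, 0, 0]
    - [0, 0, 0, 0, 0, 0]
    - [0, 0, 0, 0, 0, 0]
    - [0, 0, 0, 0, 0, 0]

```text
clock: 7.12
eef_pos: [540.9, 125.4, 100.7]
tool_rot: [-1.57, -0.001, -0.21]
force: [1.3, -0.3, -2.9]
width: 21.2
```

```bash
cat > g.py <<'E'
from h import *
import sys
s=read_state();c=calibration("wrist");i=get_image("wrist")
cv2.imwrite(f"pics/{sys.argv[1]}.png",i[...,::-1]);print(s['eef_pos'].round(2),s['tool_rot'].round(4),s['force'].round(2))
g=cv2.cvtColor(i,cv2.COLOR_RGB2GRAY).astype(float)
Rt=R.from_euler('xyz',s['tool_rot']).as_matrix();t=lambda p:(Rt.T@(p-s['eef_pos'])).round(2)
v0=int(proj(c,s['eef_pos']+Rt@np.array([0,s['eef_pos'][2]-48,0]))[1]);pts=[]
for u in range(200,470,6):
    col=g[v0-14:v0+15,u]
    hi=np.percentile(col,80);w=col<(hi+90)/2
    n=w.sum()
    if hi>180 and 4<=n<=16 and not w[0] and not w[-1]:
        ii=np.where(w)[0];th=(hi+90)/2
        sub=lambda a,b:a+(col[a]-th)/(col[a]-col[b])*(b-a)
        top=sub(ii[0]-1,ii[0]);bot=sub(ii[-1]+1,ii[-1]);p=v0-14+(top+bot)/2
        q=t(plane(c,u,p,48));pts.append([u,p,bot-top,q[0],q[2]])
print("row0",v0);print(np.round(pts,2))
E
python3 g.py w4
```

```text
[540.92 125.38 100.75] [-1.5702e+00 -9.0000e-04 -2.0970e-01] [ 1.31 -0.27 -2.9 ]
row0 224
[[374.   222.89   9.91  -1.09  33.6 ]
 [380.   222.75  10.5   -1.19  37.5 ]
 [386.   222.94   9.67  -1.06  41.41]
 [392.   222.65  10.18  -1.26  45.31]
 [398.   223.14   9.55  -0.91  49.23]
 [404.   222.75   9.96  -1.19  53.12]
 [410.   222.45  10.58  -1.39  57.01]
 [416.   222.91   9.75  -1.07  60.94]
 [422.   222.38  10.72  -1.44  64.81]
 [428.   222.34  10.76  -1.46  68.71]]
```

```bash
python3 - <<'E'
import cv2
i=cv2.imread("pics/w4.png");cv2.imwrite("pics/w4c.png",cv2.resize(i[170:330,190:450],None,fx=3,fy=3,interpolation=cv2.INTER_CUBIC))
E
```

```text
(no output)
```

View pics/w4c.png

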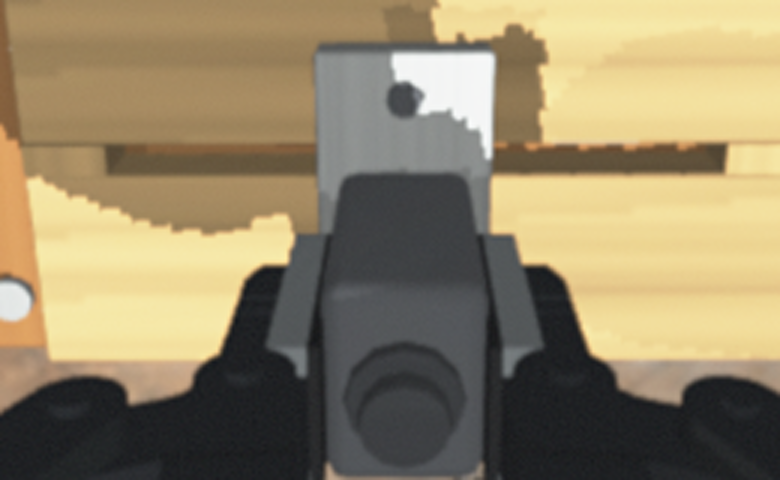

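Beside the foot the groove spans rows 217.7 to 227.7, with ends at columns 225 and 432. It lines up with the pin to about 0.3 mm, so I'll go down gently.

Request:
apply_moves:
  targets:
    - [-0.005, 0.055, 0, 0, 0, 0]
    - [0, 0.055, 0, 0, 0, 0]
    - [0, 0.055, 0, 0, 0, 0]
    - [0, 0.045, 0, 0, 0, 0]
    - [0, 0, 0, 0, 0, 0]
    - [0, 0, 0, 0, 0, 0]

```text
clock: 7.92
eef_pos: [540.6, 125.2, 91.7]
tool_rot: [-1.571, 0.0, -0.21]
force: [0.2, -0.3, -3.8]
width: 21.2
```

Request:
apply_moves:
  targets:
    - [0, 0.0125, 0, 0, 0, 0]
    - [0, 0.0125, 0, 0, 0, 0]
    - [0, 0.0125, 0, 0, 0, 0]
    - [0, 0.0125, 0, 0, 0, 0]
    - [0, 0, 0, 0, 0, 0]

```text
clock: 8.55
eef_pos: [540.5, 125.3, 89.7]
tool_rot: [-1.571, 0.0, -0.21]
force: [0.5, -0.6, -4.2]
width: 21.4
```

Request:
apply_moves:
  targets:
    - [0, 0.0125, 0, 0, 0, 0]
    - [0, 0.0125, 0, 0, 0, 0]
    - [0, 0, 0, 0, 0, 0]

```text
clock: 8.93
eef_pos: [540.5, 125.2, 88.6]
tool_rot: [-1.571, 0.0, -0.21]
force: [0.0, -0.1, -3.1]
width: 21.3
```

Request:
apply_moves:
  targets:
    - [0, 0.0125, 0, 0, 0, 0]
    - [0, 0, 0, 0, 0, 0]

```text
clock: 9.18
eef_pos: [540.5, 125.2, 88.2]
tool_rot: [-1.571, 0.0, -0.21]
force: [0.1, 0.1, -3.4]
width: 21.4
```

Request:
apply_moves:
  targets:
    - [0, 0.0125, 0, 0, 0, 0]
    - [0, 0, 0, 0, 0, 0]

```text
clock: 9.43
eef_pos: [540.5, 125.2, 87.7]
tool_rot: [-1.571, 0.0, -0.21]
force: [-0.2, 1.0, -3.6]
width: 21.3
```

Request:
apply_moves:
  targets:
    - [0, 0.0125, 0, 0, 0, 0]
    - [0, 0, 0, 0, 0, 0]

```text
clock: 9.68
eef_pos: [540.5, 125.2, 87.1]
tool_rot: [-1.571, 0.0, -0.21]
force: [-0.7, -0.1, -3.9]
width: 21.4
```

Request:
apply_moves:
  targets:
    - [0, 0.0125, 0, 0, 0, 0]
    - [0, 0.0125, 0, 0, 0, 0]
    - [0, 0.0125, 0, 0, 0, 0]
    - [0, 0, 0, 0, 0, 0]

```text
clock: 10.18
eef_pos: [540.5, 125.2, 85.6]
tool_rot: [-1.571, 0.0, -0.21]
force: [-0.7, -0.4, -3.9]
width: 21.2
```

Request:
apply_moves:
  targets:
    - [0, 0.0125, 0, 0, 0, 0]
    - [0, 0.0125, 0, 0, 0, 0]
    - [0, 0.0125, 0, 0, 0, 0]
    - [0, 0, 0, 0, 0, 0]

```text
clock: 10.68
eef_pos: [540.5, 125.3, 84.2]
tool_rot: [-1.571, 0.0, -0.21]
force: [-0.3, -1.3, -3.4]
width: 21.1
```

Request:
apply_moves:
  targets:
    - [0, 0.0125, 0, 0, 0, 0]
    - [0, 0.0125, 0, 0, 0, 0]
    - [0, 0.0125, 0, 0, 0, 0]
    - [0, 0, 0, 0, 0, 0]

```text
clock: 11.18
eef_pos: [540.5, 125.3, 82.6]
tool_rot: [-1.571, 0.0, -0.21]
force: [0.4, 0.2, -3.5]
width: 21.1
```

The pin is about 7 mm in with no contact, so it is in the groove.

Request:
apply_moves:
  targets:
    - [0, 0.0125, 0, 0, 0, 0]
    - [0, 0.0125, 0, 0, 0, 0]
    - [0, 0.0125, 0, 0, 0, 0]
    - [0, 0.0125, 0, 0, 0, 0]
    - [0, 0.0125, 0, 0, 0, 0]
    - [0, 0, 0, 0, 0, 0]

```text
clock: 11.92
eef_pos: [540.5, 125.2, 80.1]
tool_rot: [-1.571, 0.0, -0.21]
force: [0.5, 0.0, -3.1]
width: 21.1
```

Request:
apply_moves:
  targets:
    - [0, 0.0125, 0, 0, 0, 0]
    - [0, 0.0125, 0, 0, 0, 0]
    - [0, 0.0125, 0, 0, 0, 0]
    - [0, 0.0125, 0, 0, 0, 0]
    - [0, 0, 0, 0, 0, 0]

```text
clock: 12.55
eef_pos: [540.5, 125.2, 78.1]
tool_rot: [-1.571, 0.0, -0.21]
force: [-1.2, -0.1, -3.4]
width: 21.3
```

Request:
apply_moves:
  targets:
    - [0, 0.0125, 0, 0, 0, 0]
    - [0, 0.0125, 0, 0, 0, 0]
    - [0, 0.0125, 0, 0, 0, 0]
    - [0, 0.0125, 0, 0, 0, 0]
    - [0, 0, 0, 0, 0, 0]

```text
clock: 13.18
eef_pos: [540.5, 125.2, 76.1]
tool_rot: [-1.571, 0.0, -0.21]
force: [-0.1, -0.4, -3.0]
width: 21.3
```

Request:
apply_moves:
  targets:
    - [0, 0.0125, 0, 0, 0, 0]
    - [0, 0.0125, 0, 0, 0, 0]
    - [0, 0.0125, 0, 0, 0, 0]
    - [0, 0.0125, 0, 0, 0, 0]
    - [0, 0, 0, 0, 0, 0]

```text
clock: 13.8
eef_pos: [540.6, 125.2, 74.6]
tool_rot: [-1.571, -0.0, -0.21]
force: [-1.2, -1.1, 3.0]
width: 21.4
```

The pin touched bottom at TCP z of about 74.9, which puts the depth near 14.5 mm. I'll keep pressing slowly.

Request:
apply_moves:
  targets:
    - [0, 0.0125, 0, 0, 0, 0]
    - [0, 0.0125, 0, 0, 0, 0]
    - [0, 0.0125, 0, 0, 0, 0]
    - [0, 0.0125, 0, 0, 0, 0]

```text
clock: 14.3
eef_pos: [540.6, 125.2, 72.2]
tool_rot: [-1.571, -0.0, -0.21]
force: [-2.1, -0.0, 3.5]
width: 21.2
```

Request:
apply_moves:
  targets:
    - [0, 0.0125, 0, 0, 0, 0]
    - [0, 0.0125, 0, 0, 0, 0]
    - [0, 0.0125, 0, 0, 0, 0]
    - [0, 0.0125, 0, 0, 0, 0]

```text
clock: 14.8
eef_pos: [540.6, 125.2, 70.2]
tool_rot: [-1.571, -0.0, -0.21]
force: [-0.1, 0.4, 2.1]
width: 21.0
```

Request:
apply_moves:
  targets:
    - [0, 0.0125, 0, 0, 0, 0]
    - [0, 0.0125, 0, 0, 0, 0]
    - [0, 0.0125, 0, 0, 0, 0]

```text
clock: 15.18
eef_pos: [540.6, 125.3, 68.7]
tool_rot: [-1.571, -0.0, -0.21]
force: [-0.7, -0.8, 3.6]
width: 21.2
```

Request:
apply_moves:
  targets:
    - [0, 0.0125, 0, 0, 0, 0]
    - [0, 0.0125, 0, 0, 0, 0]
    - [0, 0, 0, 0, 0, 0]

```text
clock: 15.55
eef_pos: [540.6, 125.3, 67.6]
tool_rot: [-1.571, -0.0, -0.21]
force: [0.0, -0.7, 2.2]
width: 21.5
```

Request:
apply_moves:
  targets:
    - [0, 0.0063, 0, 0, 0, 0]
    - [0, 0, 0, 0, 0, 0]

```text
clock: 15.8
eef_pos: [540.6, 125.3, 67.5]
tool_rot: [-1.571, -0.0, -0.21]
force: [-1.2, 0.0, 2.5]
width: 21.8
```

Request:
apply_moves:
  targets:
    - [0, 0.0063, 0, 0, 0, 0]
    - [0, 0, 0, 0, 0, 0]

```text
clock: 16.05
eef_pos: [540.6, 125.3, 67.3]
tool_rot: [-1.571, -0.0, -0.21]
force: [-1.2, 0.1, 5.9]
width: 21.3
```

Request:
apply_moves:
  targets:
    - [0, 0.0063, 0, 0, 0, 0]
    - [0, 0, 0, 0, 0, 0]
    - [0, 0, 0, 0, 0, 0]

```text
clock: 16.42
eef_pos: [540.6, 125.3, 67.3]
tool_rot: [-1.571, -0.0, -0.21]
force: [-1.1, -0.4, 6.3]
width: 21.1
```

Request:
apply_moves:
  targets:
    - [0, 0.0063, 0, 0, 0, 0]
    - [0, 0, 0, 0, 0, 0]
    - [0, 0, 0, 0, 0, 0]

```text
clock: 16.8
eef_pos: [540.6, 125.2, 67.3]
tool_rot: [-1.571, -0.0, -0.21]
force: [-2.6, -0.1, 9.1]
width: 21.0
```

Request:
apply_moves:
  targets:
    - [0, 0.0063, 0, 0, 0, 0]
    - [0, 0, 0, 0, 0, 0]
    - [0, 0, 0, 0, 0, 0]

```text
clock: 17.18
eef_pos: [540.6, 125.3, 67.3]
tool_rot: [-1.571, -0.0, -0.21]
force: [-3.3, -0.7, 10.9]
width: 21.2
```

Request:
apply_moves:
  targets:
    - [0, -0.0125, 0, 0, 0, 0]
    - [0, 0, 0, 0, 0, 0]

```text
clock: 17.42
eef_pos: [540.6, 125.2, 67.3]
tool_rot: [-1.571, -0.0, -0.21]
force: [-1.3, -0.3, 7.4]
width: 21.4
```

Request:
apply_moves:
  jaw: 1
  targets:
    - [0, 0, 0, 0, 0, 0]
    - [0, 0, 0, 0, 0, 0]
    - [0, 0, 0, 0, 0, 0]
    - [0, 0, 0, 0, 0, 0]
    - [0, 0, 0, 0, 0, 0]
    - [0, 0, 0, 0, 0, 0]

```text
clock: 18.18
eef_pos: [540.5, 125.3, 66.9]
tool_rot: [-1.571, 0.0, -0.21]
force: [1.1, 0.4, -0.1]
width: 85.0
```

Request:
apply_moves:
  targets:
    - [0, -0.2, 0, 0, 0, 0]
    - [0, -0.5, 0, 0, 0, 0]
    - [0, -0.8, 0, 0, 0, 0]
    - [0, -0.8, 0, 0, 0, 0]
    - [0, -0.3, 0, 0, 0, 0]
    - [0, 0, 0, 0, 0, 0]
    - [0, 0, 0, 0, 0, 0]

```text
clock: 19.05
eef_pos: [539.7, 125.0, 169.8]
tool_rot: [-1.572, 0.002, -0.21]
force: [1.0, -0.3, 0.4]
width: 85.4
```

```bash
python3 - <<'E'
from h import *
s=read_state();c=calibration("wrist");i=get_image("wrist");np.save("w5.npy",c['world_from_camera'])
cv2.imwrite("pics/w5.png",i[...,::-1]);print(s['eef_pos'],s['tool_rot'],s['width'])
print(proj(c,np.array([540,125.,115])))
a=cv2.resize(i[130:330,210:450,::-1],None,fx=2.5,fy=2.5,interpolation=cv2.INTER_CUBIC)
cv2.imwrite("pics/w5c.png",a)
E
```

```text
[539.67901981 125.03149165 169.8265728 ] [-1.57178457  0.00197272 -0.20985564] 85.37305532591282
(np.float64(322.5158153122082), np.float64(223.9428215259183))
```

View pics/w5c.png

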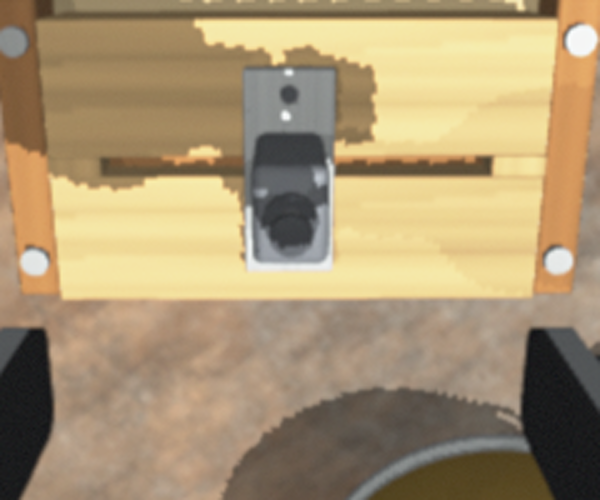

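The gauge stands upright across the groove on its own, and its cap is at full pixel (326.8,223). Next is the lever. The measured depth is about 14.6 mm, so it goes to the side away from the robot. I'll check the cap height while I plan that.

Request:
apply_moves:
  jaw: -1
  targets:
    - [-0.18, 0, -0.6, 0, 0, 0]
    - [-0.18, 0, -0.85, 0, 0, 0]
    - [-0.18, 0, -0.85, 0, 0, 0]
    - [-0.18, 0, -0.85, 0, 0, 0]
    - [-0.18, 0, -0.85, 0, 0, 0]
    - [-0.18, 0, -0.85, 0, 0, 0]
    - [-0.18, 0, -0.85, 0, 0, 0]
    - [-0.18, 0, -0.7, 0, 0, 0]
    - [0, 0, 0, 0, -0.92, 0]
    - [0, 0, 0, 0, -0.92, 0]
    - [0, 0, 0, 0, -0.92, 0]
    - [0, 0, 0, 0, 0, 0]

```text
clock: 20.6
eef_pos: [430.3, -113.1, 170.2]
tool_rot: [-1.57, 0.002, 0.174]
force: [0.3, -0.1, -0.4]
width: 0.2
```

```bash
python3 - <<'E'
from h import *
s=read_state();c=calibration("wrist");i=get_image("wrist");np.save("w6.npy",c['world_from_camera'])
cv2.imwrite("pics/w6.png",i[...,::-1]);print(s['eef_pos'],s['tool_rot'],s['width'])
print("exp knob",proj(c,np.array([490,-104.,95])))
c5=dict(c,world_from_camera=np.load("w5.npy"));f=lambda u,v:(210+u/2.5,130+v/2.5)
T=lambda p:np.array([.978*p[0]-.208*p[1],.208*p[0]+.978*p[1]])
far=T(plane(c5,*f(290,68),56));near=T(plane(c5,*f(290,270),56));m=(far+near)/2;print("foot len",(near-far)[0])
for h in(108,112,115,118):print(h,(T(plane(c5,*f(292,233),h))-m).round(1))
k=dict(c,world_from_camera=np.load("w6.npy"))
sc=get_image("scene");cv2.imwrite("pics/scene6.png",sc[...,::-1])
E
```

```text
[ 430.30563769 -113.09241896  170.1695545 ] [-1.56972026e+00  1.50149542e-03  1.73964440e-01] 0.2215493017950666
exp knob (np.float64(321.2293126965603), np.float64(287.24178388437895))
foot len 69.91432576808967
108 [2.2 0.3]
112 [0.8 0.3]
115 [-0.3  0.3]
118 [-1.4  0.2]
```

View pics/w6.png

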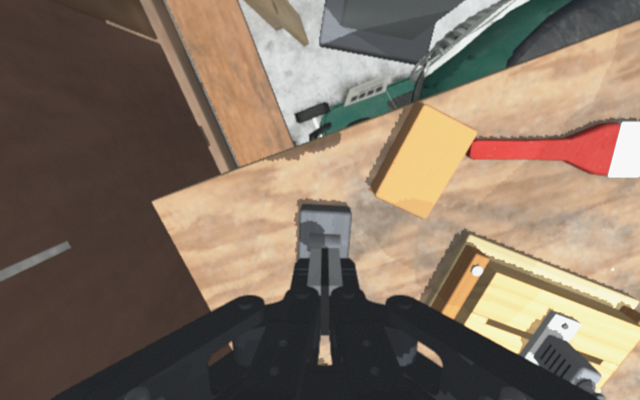

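The cap sits at about 114 to 115 mm, so the pin is pushed in about 7 mm and the depth is near 14.6 mm. This agrees with the contact heights. The wrist view shows the box's near edge at (300,203) to (350,207), aligned with the tool, while the knob is hidden behind the fingers.

```bash
python3 - <<'E'
from h import *
k=dict(calibration("wrist"),world_from_camera=np.load("w6.npy"));s=read_state()
a,b=plane(k,301,206,25),plane(k,349,210,25);print(a.round(1),b.round(1),np.linalg.norm(a-b).round(1),np.degrees(np.arctan2(b[1]-a[1],b[0]-a[0]))-90)
e=s['tool_rot'][2];x=np.array([np.cos(e),np.sin(e),0]);print("centre",((a+b)/2+35*x).round(1))
c=calibration("scene");d=calibration("side");print(proj(c,np.array([482.,-106,97])),proj(d,np.array([482.,-106,97])))
E
```

```text
[ 450.  -130.7   25. ] [446.1 -85.5  25. ] 45.4 4.932415647106083
centre [ 482.5 -102.1   25. ]
(np.float64(397.73140131366284), np.float64(246.33792482992612)) (np.float64(418.58195095461303), np.float64(233.46127674814988))
```

Request:
apply_moves:
  targets:
    - [0, 0.4, 0, 0, 0, 0]
    - [0, 0.7, 0, 0, 0, 0]
    - [0, 0.7, 0, 0, 0, 0]
    - [0, 0.3, 0, 0, 0, 0]
    - [0, 0, 0, 0, 0, 0]

```text
clock: 21.32
eef_pos: [430.4, -113.0, 86.4]
tool_rot: [-1.57, 0.002, 0.175]
force: [0.5, -1.3, 1.2]
width: 0.2
```

Request:
apply_moves:
  targets:
    - [0.2, 0, 0, 0, 0, 0]
    - [0.2, 0, 0, 0, 0, 0]
    - [0.2, 0, 0, 0, 0, 0]
    - [0.2, 0, 0, 0, 0, 0]
    - [0.2, 0, 0, 0, 0, 0]
    - [0, 0, 0, 0, 0, 0]

```text
clock: 22.08
eef_pos: [471.1, -106.0, 86.9]
tool_rot: [-1.571, -0.001, 0.176]
force: [-0.2, -0.2, 0.0]
width: -0.2
```

Request:
apply_moves:
  targets:
    - [0.1, 0, 0, 0, 0, 0]
    - [0.1, 0, 0, 0, 0, 0]
    - [0.05, 0, 0, 0, 0, 0]
    - [0, 0, 0, 0, 0, 0]

```text
clock: 22.58
eef_pos: [480.3, -104.3, 86.9]
tool_rot: [-1.571, -0.0, 0.176]
force: [-0.4, -0.2, 0.1]
width: 0.3
```

Request:
apply_moves:
  targets:
    - [0.05, 0, 0, 0, 0, 0]
    - [0.05, 0, 0, 0, 0, 0]
    - [0.05, 0, 0, 0, 0, 0]
    - [0.05, 0, 0, 0, 0, 0]
    - [0, 0, 0, 0, 0, 0]

```text
clock: 23.2
eef_pos: [488.3, -102.9, 87.0]
tool_rot: [-1.571, -0.001, 0.176]
force: [0.5, -0.2, 0.1]
width: -0.1
```

Request:
apply_moves:
  targets:
    - [0.04, 0, 0, 0, 0, 0]
    - [0.04, 0, 0, 0, 0, 0]
    - [0, 0, 0, 0, 0, 0]

```text
clock: 23.58
eef_pos: [491.4, -102.4, 86.9]
tool_rot: [-1.571, -0.0, 0.176]
force: [-0.7, -0.4, -0.4]
width: -0.3
```

Request:
apply_moves:
  targets:
    - [0.04, 0, 0, 0, 0, 0]
    - [0.04, 0, 0, 0, 0, 0]
    - [0, 0, 0, 0, 0, 0]

```text
clock: 23.95
eef_pos: [494.6, -101.9, 87.0]
tool_rot: [-1.571, -0.0, 0.176]
force: [-1.0, 0.2, -0.7]
width: -0.1
```

Request:
apply_moves:
  targets:
    - [0.04, 0, 0, 0, 0, 0]
    - [0.04, 0, 0, 0, 0, 0]
    - [0, 0, 0, 0, 0, 0]

```text
clock: 24.32
eef_pos: [496.8, -101.4, 86.8]
tool_rot: [-1.571, 0.001, 0.175]
force: [-2.5, -0.6, 0.7]
width: -0.4
```

Request:
apply_moves:
  targets:
    - [0.04, 0, 0, 0, 0, 0]
    - [0.04, 0, 0, 0, 0, 0]
    - [0, 0, 0, 0, 0, 0]

```text
clock: 24.7
eef_pos: [497.3, -101.4, 86.6]
tool_rot: [-1.57, 0.006, 0.175]
force: [-8.0, -2.4, 5.2]
width: 0.2
```

Request:
apply_moves:
  targets:
    - [0.04, 0, 0, 0, 0, 0]
    - [0, 0, 0, 0, 0, 0]

```text
clock: 24.95
eef_pos: [497.3, -101.3, 86.5]
tool_rot: [-1.57, 0.009, 0.174]
force: [-10.7, -1.2, 6.7]
width: -0.2
```

The lever is against its stop, with the tool stalled at 10 N. I'll back off and check.

Request:
apply_moves:
  targets:
    - [-0.3, 0, 0, 0, 0, 0]
    - [-0.6, 0, 0, 0, 0, 0]
    - [-0.6, 0, 0, 0, 0, 0]
    - [-0.3, -0.5, 0, 0, 0, 0]
    - [0, -0.8, 0, 0, 0, 0]
    - [0, -0.8, 0, 0, 0, 0]
    - [0, -0.3, 0, 0, 0, 0]
    - [0, 0, 0, 0, 0, 0]

```text
clock: 25.95
eef_pos: [432.1, -113.2, 183.4]
tool_rot: [-1.572, -0.003, 0.175]
force: [0.4, 0.1, -0.0]
width: -0.2
```

```bash
python3 - <<'E'
from h import *
s=read_state();print(s['eef_pos'],s['force'],s['clock'])
a=get_image("scene");b=get_image("side")
cr=lambda i,x,y,w,h,f:cv2.resize(i[y:y+h,x:x+w,::-1],None,fx=f,fy=f,interpolation=cv2.INTER_CUBIC)
cv2.imwrite("pics/fin.png",np.hstack([cr(a,300,140,140,150,2.8),cr(b,300,160,140,150,2.8)]))
c=calibration("scene");d=calibration("side")
x=np.array([np.cos(.15),np.sin(.15),0]);
for t in(.5,.4,.3):
  for o in ((482.5,-103,22),(486,-104,22)):
    p=np.array(o)+75*(np.sin(t)*x+np.array([0,0,np.cos(t)]));u,v=proj(c,p),proj(d,p)
    print(t,np.round([(u[0]-300)*2.8,(u[1]-140)*2.8,(v[0]-300)*2.8+392,(v[1]-160)*2.8]))
E
```

```text
[ 432.1412019  -113.1714845   183.40004208] [ 0.38992405  0.11863507 -0.00577764] 25.95
0.5 [292. 273. 732. 189.]
0.5 [296. 272. 735. 187.]
0.4 [289. 276. 730. 190.]
0.4 [292. 275. 733. 188.]
0.3 [285. 280. 728. 192.]
0.3 [288. 278. 731. 190.]
```

View pics/fin.png

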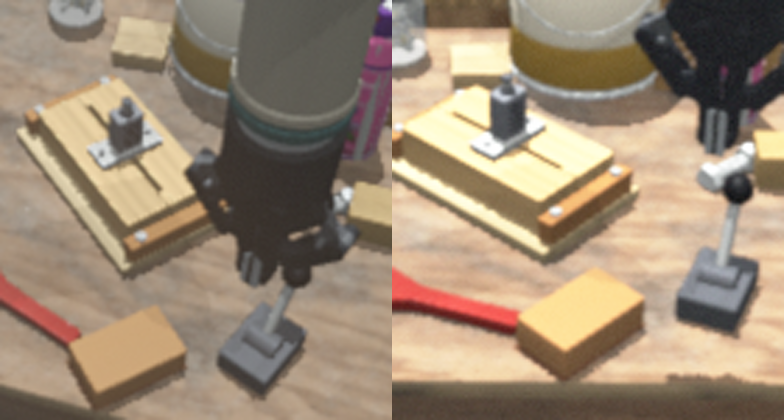

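The gauge stands flat across the groove. The knob is at (297,273) in the scene crop and (739,188) in the side crop, which best matches the lever fully over away from the robot. The arm is clear, so I'm handing in.

```bash
python3 -c "
from cell import *
print(finish_job())"
```

```text
the job is handed in; nothing more can be done
None
```

The gauge is standing flat across the groove and the tally lever is fully over to the side away from the robot. I handed the job in at about 26 s on the clock.

- **Seating:** the pin entered the groove without touching the wood beside it. The pin took about 6.5 N to push in, and I seated the foot with about 14 N in all before letting go.
- **Depth:** about 14.6 mm, since the pin was pushed in about 7.4 mm by the heights where it touched bottom and where the foot seated. The cap, seen afterwards at about 114 to 115 mm, gives the same within about 1 mm. That is well over 11 mm, so the lever went to the far side.
- **Lever:** I pushed it until it stopped moving at about 10 N.
- **Last checks:** the final scene and side pictures show the gauge upright and flat across the groove. They show the knob within a few pixels of where full throw should put it. The wrist force read near zero with the arm clear.
- **Disagreements:** my first rough readings from the far cameras were off. They gave the stand's angle as about 38° instead of 8°, and the cap about 8 mm too low. The wrist-camera views corrected both before I gripped the gauge.

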